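Stand the slumped book up and close the bookend

TASK

The last book of the row on the desk has slumped over onto the low wooden block bookend. Push the book itself back upright against the row, leaving the bookend where it is until the book stands; then push the bookend along the desk until row, book and bookend stand close together, upright and square, with no gaps. Only push: pick nothing up, and do not disturb the other things on the desk.

Things in the scene. Friction and masses are not known exactly. Their poses are not given: they have to be found in the camera images.
- row: Five upright hardbacks with a thin steel bookend, all fixed. 150 mm deep, 190 to 225 mm high (205 at the open end). Origin: on the desk, middle of the open end face that the slumped book belongs against. y points out of that face, towards the slumped book and wooden bookend; the books fill y = -0.17 to 0 (steel foot to -0.26); x along their depth, z up.
- book: Loose slumped grey hardback, 150 (x) x 40 (y) x 210 mm high (z), 0.45 to 0.85 kg; origin: centre of its bottom face. Leans 26 to 36 deg to the row's +y, standing on its +y bottom edge, its +y cover on the bookend. Pushed at its upper +y edge (2 to 4 N) it turns about that bottom edge; under 10 deg it drops onto its base by itself. Flush: origin 20 mm off the row's face.
- bookend: Loose plain dark-wood block, 120 (x) x 100 (y) x 85 mm high, 0.6 to 0.9 kg; origin: centre of its underside. It stands on the +y side of the slumped book, its y axis along the row's within about 5 deg, and slides on the desk at 4 to 10 N. Flush with the upright book its origin is 70 mm from the book's along y.
- mug: Bystander: white mug, 95 mm high, 82 mm across plus a handle; origin at the centre of its underside. Not to be moved.
- stapler: Bystander: stapler, 35 x 125 mm, 46 mm high; origin at the centre of its underside. Not to be moved.
- tape: Bystander: tape dispenser, 55 x 120 mm, 76 mm high; origin at the centre of its underside. Not to be moved.
- notes: Bystander: paper note block, 76 x 76 mm, 30 mm high; origin at the centre of its underside. Not to be moved.
- penpot: Bystander: green pen pot with pens, 80 mm across, about 160 mm high with the pens; origin at the centre of its underside. Not to be moved.
- mouse: Bystander: round white computer mouse, 62 mm across, 31 mm high; origin at the centre of its underside. Not to be moved.
There are look-alikes about, which are no part of the job. There is more than one size of the book; the one meant has the size given above.

How it is judged:
By the outcome, as a careful person would: the job done as asked, in the order asked, and still so for the second after the job is handed in, with the robot touching nothing.
It also fails if it takes over 56 s, if anything falls off the work surface, if the arm or the gripper's body presses on something with over 40 N, if the wrist force passes 120 N, or if a joint passes its speed limit or range.

ROBOT

A 6-joint arm with a two-finger parallel gripper is mounted at the origin on the work surface. World frame = base frame: x ahead of the robot, y to its left, z up, the work surface at z = 0. Lengths are in m, angles in rad, forces in N, time in s.
With the tool pointing down it reaches from about 0.25 to 0.775 m from the base axis. Payload 4 kg.
Tool frame: the origin (TCP) lies on the centre line of the jaws, within the pads' length; the fingertips stand 25 mm ahead of it and the grasp point (between the pads) lies 6 mm ahead of it; z points along the fingers, y is the line along which they close (so a half turn about z gives the same grasp; the last joint's range is limited). The gripper opens to 94 mm and grips with 3 to 60 N. Pads are 16 mm wide; open, the fingers measure 119 mm over their backs; the gripper's body (75 mm by 177 mm) begins 78 mm behind the grasp point.
Start: joints at [-1.257, 0.087, 1.371, -0, 1.684, -0.103], TCP at [0.223, -0.503, 0.231] pointing down, gripper open.
Joint ranges: [-3.1, 3.1], [-0.76, 2.03], [0.27, 2.55], [-1.08, 4.22], [0.17, 2.65], [-2.57, 2.57]. Speed limits (rad/s): [2.79, 2.79, 3.14, 3.14, 3.14, 3.14].

INTERFACE

Orientations are given as [roll, pitch, yaw] about the fixed x, y, z axes, in that order (R = Rz(yaw) Ry(pitch) Rx(roll)).
In Python, from bench import robot, imaging gives the robot as it stands. The module is installed in compiled form; this text tells all that it offers.
- The arm moves only by the tool drive_tool, never from a script. Its argument "series" is a list of rows, each a list of 3 entries, a list of its own where there are three numbers: the finger opening in m, from 0 to 0.094, then the shift along the tool's x, y, z in m, then the turn, a rotation vector about the tool's x, y, z in rad. A call has 1 to 5 rows; each row is the pose to reach, as a shift and turn from the pose commanded when the call began, along the tool's axes at that moment; what a row does not reach only later rows make up. A row lasts 1/8 s, in which the tool goes at most 62.5 mm and 10.7 degrees, less where a joint would pass 70% of its speed; a pose out of reach is approached as far as the arm can. A call with a gripper value outside its range is refused whole. The fingers move at their own pace and stop on an object; the grip force is fixed at half the most. Time passes only in rows, so rows that repeat a pose let the fingers close. It gives the time, the measured TCP pose, the force, the opening and the grip force at its end, in the units of the state.
- robot.get_obs(): the state, without advancing time (a new reading comes with each control period).
- imaging.snapshot(name): name is "side" or "top" or "wrist"; returns the picture (384x512x3 uint8, red, green, blue); there is no depth.
- imaging.get_calibration(name): a dict with "intrinsics" (3x3 intrinsics, pixels), "position" and "rotation" of the camera in the world. Camera axes: x right, y up, looking along -z (the intrinsics and any distortion apply to the point x, -y, -z); pixel columns grow to the right and rows downward; lengths in m; the calibration is good to about 2 mm. The wrist camera is an equidistant fisheye: a pixel r from the principal point sees the ray r / f radians off the axis. A picture is of the moment at which its call begins: read the wrist's pose just before it. get_calibration takes no time and is no camera call; for the wrist camera it gives the pose at the moment of the call.
- robot.close_job(): hands the job in; it is judged then, once.
The state is a dict: "time": time; "joint_positions": joint angles; "qvel": joint speeds; "joint_torque": joint torques, N m; "tool_pos": TCP position; "ee_rot": TCP orientation; "wrist_force": force on the tool from outside, world axes, zero at the start; "wrist_torque": the same for the moment, N m; "width": finger opening in m; "finger_force": force on a finger pad.
Only numpy, scipy, OpenCV 4.12 (cv2) and the standard library are available. Lean on these libraries where they do the work, as an engineer would, in place of code of your own. Each camera call takes 0.05 s, during which the arm holds its last target. There are 200 camera calls.

## Working session

There is one attempt and no reset: what is moved stays moved. The work goes in short steps, Python scripts to look and compute and a tool call to move; the robot and the scene stay as the last step left them, time stands still between calls to the robot, and variables do not carry over. Pictures are saved under pics/ and viewed, at most 10 in all, crops included, and the job is handed in when it is done.

Besides the shell and the picture viewer there is one more tool, called as name(argument=value, ...), one argument or row to a line, values as JSON. drive_tool: Moves the arm, as the interface text tells. Its arguments: {"type":"object","properties":{"series":{"type":"array"}},"required":["series"]}

```bash
mkdir -p pics; cat > h.py <<'E'
import numpy as np,cv2
from bench import robot,imaging
def snap(n,f):
    im=imaging.snapshot(n); cv2.imwrite('pics/'+f,im[:,:,::-1]); return im
def ray(n,u,v,c=None):
    c=c or imaging.get_calibration(n);K=np.array(c['intrinsics']);
    d=np.array([(u-K[0,2])/K[0,0],-(v-K[1,2])/K[1,1],-1.]);return np.array(c['position']),np.array(c['rotation'])@d
def at(n,u,v,z):
    p,d=ray(n,u,v);return p+d*(z-p[2])/d[2]
def proj(n,P):
    c=imaging.get_calibration(n);K=np.array(c['intrinsics']);q=np.array(c['rotation']).T@(np.array(P)-c['position'])
    return K[0,2]+K[0,0]*q[0]/-q[2],K[1,2]-K[1,1]*q[1]/-q[2]
E
python3 - <<'E'
from h import *
a=snap('top','t0.png');b=snap('side','s0.png')
for n in('top','side'):
    cv2.imwrite(f'pics/{n}b.png',cv2.resize((a if n=='top' else b)[:,:,::-1],(800,600),interpolation=cv2.INTER_CUBIC))
    c=imaging.get_calibration(n);print(n,c)
print(robot.get_obs())
E
```

```text
top {'intrinsics': array([[350.00437551,   0.        , 256.30175518],
       [  0.        , 350.00437551, 192.01817015],
       [  0.        ,   0.        ,   1.        ]]), 'position': array([0.43727214, 0.10104737, 0.87227373]), 'rotation': array([ 0.13230802, -0.00768961, -1.59124367])}
side {'intrinsics': array([[447.10619241,   0.        , 256.29053353],
       [  0.        , 447.10619241, 193.16800082],
       [  0.        ,   0.        ,   1.        ]]), 'position': array([0.33754789, 0.85883105, 1.07169667]), 'rotation': array([ 0.64516238, -0.01404464, -2.85475431])}
{'time': 0.1, 'joint_positions': array([-1.25708347e+00,  8.79090671e-02,  1.37206192e+00, -1.34084744e-05,
        1.68359213e+00, -1.03091528e-01]), 'qvel': array([ 0.00170036, -0.00143766, -0.00400272,  0.00016636,  0.00029492,
        0.0004063 ]), 'joint_torque': array([ 1.46019051e-03, -3.41250122e+01, -3.03304410e+01,  7.19630672e-02,
        3.03889182e-02, -9.63542266e-05]), 'tool_pos': array([ 0.22252545, -0.50250521,  0.22942678]), 'ee_rot': array([-3.13963128e+00, -1.89522963e-04,  4.16802708e-01]), 'wrist_force': array([ 0.36481291, -0.2418527 , -0.2462116 ]), 'wrist_torque': array([-0.0110046 ,  0.05554516, -0.00454372]), 'finger_force': 0.0, 'width': 0.09427187232480187}
```

View pics/topb.png

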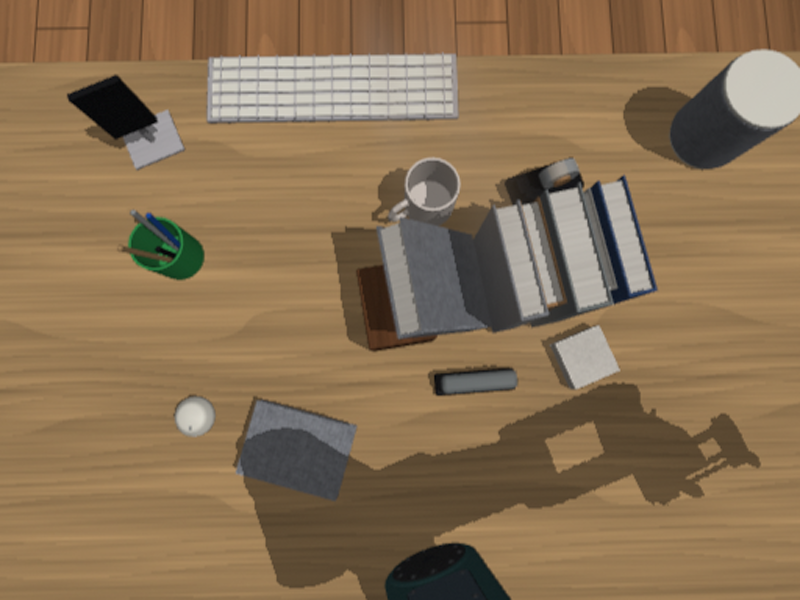

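View pics/sideb.png

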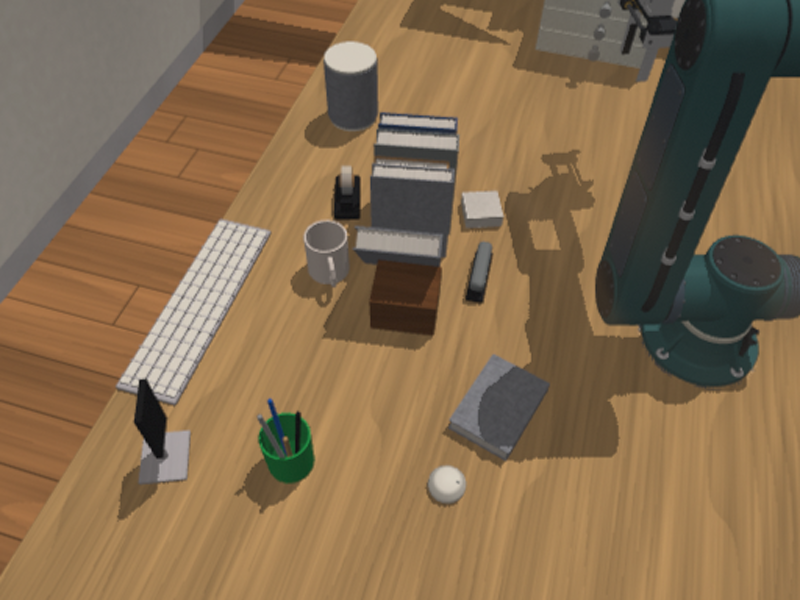

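The top view shows the row at about (490–650, 180–330), the book slumped on the brown block at (380–490, 220–350), the mug close by at (432,187) and the stapler at (475,382). Next I'll enlarge the work area for corner positions.

```bash
cat >> h.py <<'E'
from scipy.spatial.transform import Rotation as Ro
_g=imaging.get_calibration
def cal(n):
    c=dict(_g(n));c['rotation']=Ro.from_euler('xyz',c['rotation']).as_matrix();return c
imaging.get_calibration=cal
def at8(n,u,v,z): return at(n,(u+.5)*.64-.5,(v+.5)*.64-.5,z)
E
python3 - <<'E'
from h import *
a=cv2.imread('pics/t0.png')[90:240,200:400];cv2.imwrite('pics/tc.png',cv2.resize(a,(800,600),interpolation=cv2.INTER_CUBIC))
a=cv2.imread('pics/s0.png')[65:215,200:340];cv2.imwrite('pics/sc.png',cv2.resize(a,(560,600),interpolation=cv2.INTER_CUBIC))
print(at8('top',193,415,.03),at8('side',447,485,.03))
E
```

```text
[0.38094094 0.408932   0.03      ] [0.37521998 0.42416107 0.03      ]
```

View pics/tc.png

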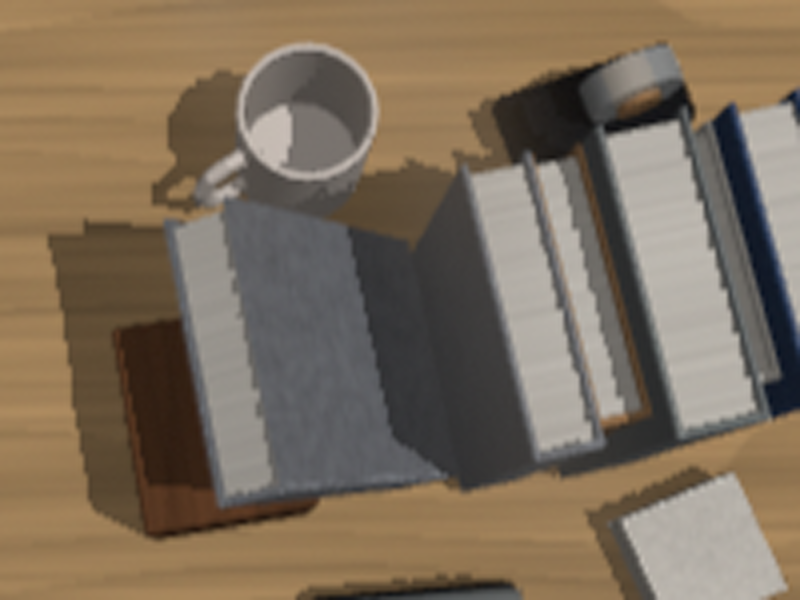

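View pics/sc.png

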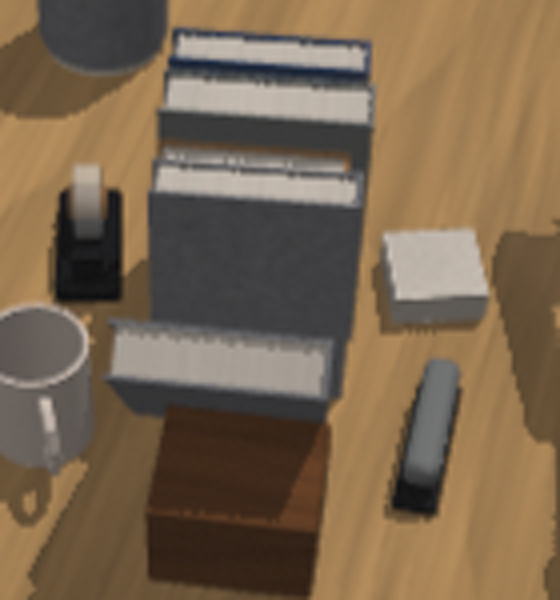

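The crops give the corners I need. In the top crop, the row's top edge runs (462,170)–(535,460), the book's upper +y edge (168,225)–(220,505), and the block's outer top edge (115,325)–(148,535). The mug rim is at (308,115) with its handle pointing at the book's corner, and the stapler is at about (410,590). The side crop matches.

```bash
python3 - <<'E'
from h import *
np.set_printoptions(precision=4,suppress=True)
T=lambda u,v,z:at('top',(u+.5)/4-.5+200,(v+.5)/4-.5+90,z)
S=lambda u,v,z:at('side',(u+.5)/4-.5+200,(v+.5)/4-.5+65,z)
for nm,f,a,b,z in [('rowT',T,(462,168),(535,460),.205),('rowS',S,(151,190),(361,207),.205),
 ('beT',T,(115,328),(150,535),.085),('beS',S,(148,515),(328,528),.085),('beSbot',S,(150,578),(312,595),0)]:
    p,q=f(*a,z),f(*b,z);print(nm,p,q,np.linalg.norm(p-q),np.degrees(np.arctan2(*(p-q)[:2][::-1])))
def tri(tu,su):
    p,d=ray('top',(tu[0]+.5)/4-.5+200,(tu[1]+.5)/4-.5+90);r,e=ray('side',(su[0]+.5)/4-.5+200,(su[1]+.5)/4-.5+65)
    s=np.linalg.lstsq(np.c_[d,-e],r-p,rcond=None)[0];A=p+s[0]*d;B=r+s[1]*e;return (A+B)/2,np.linalg.norm(A-B)
for nm,t,s in [('+y far',(168,225),(110,376)),('+y near',(220,505),(327,415)),('-y far',(225,200),(112,322)),('-y near',(272,490),(330,340)),('row far',(462,168),(151,190)),('row near',(535,460),(361,207)),('be far',(115,328),(148,515)),('be near',(150,535),(328,528))]: print(nm,*tri(t,s))
print('mug',T(308,115,.095),'handle',T(200,195,.06),'stapler ends',T(305,590,.046),T(520,590,.046))
print('stapler S', S(440,370,.046),S(415,480,.046), S(396,505,0))
E
```

```text
rowT [ 0.6438 -0.0243  0.205 ] [ 0.4987 -0.0532  0.205 ] 0.14791411631010973 11.256088759741045
rowS [ 0.6418 -0.0278  0.205 ] [ 0.4967 -0.055   0.205 ] 0.1476005917290781 10.617716245077114
beT [0.5902 0.1557 0.085 ] [0.4718 0.1373 0.085 ] 0.11973440288868274 8.853184290548796
beS [0.5861 0.1592 0.085 ] [0.4644 0.1336 0.085 ] 0.1243105184885311 11.880920275084971
beSbot [0.5883 0.1532 0.    ] [0.4713 0.1332 0.    ] 0.11873571263753337 9.718582797569807
+y far [0.6239 0.1217 0.177 ] 0.002475569079492297
+y near [0.481  0.0978 0.1595] 0.004149521486725737
-y far [0.6311 0.0927 0.1971] 0.0016723179043940514
-y near [0.4864 0.0733 0.2054] 0.0007654393551676131
row far [ 0.6413 -0.0234  0.2096] 0.0020891032501631933
row near [ 0.4974 -0.0528  0.2071] 0.002201765405968522
be far [0.5891 0.1559 0.0805] 0.003758859043511742
be near [0.4678 0.1367 0.0888] 0.007785107421423336
mug [0.7109 0.0426 0.095 ] handle [0.6748 0.1059 0.06  ] stapler ends [0.4396 0.0488 0.046 ] [ 0.4371 -0.0773  0.046 ]
stapler S [ 0.425  -0.0662  0.046 ] [0.4196 0.0441 0.046 ] [0.4316 0.0352 0.    ]
```

drive_tool(
  series=[
    [0.094, [0, 0, -0.06], [0, 0, 0]],
    [0.094, [0.03, -0.03, -0.1], [0, 0, -0.18]],
    [0.094, [0.07, -0.065, -0.1], [0, 0, -0.36]],
    [0.094, [0.115, -0.105, -0.1], [0, 0, -0.54]],
    [0.094, [0.16, -0.145, -0.1], [0, 0, -0.72]],
  ],
)

```text
time: 0.72
tool_pos: [0.3106, -0.3039, 0.33]
ee_rot: [-3.141, -0.0, 1.142]
wrist_force: [0.5, -0.8, -0.5]
width: 0.094
finger_force: 0.0
```

```bash
cat >> h.py <<'E'
np.set_printoptions(precision=4,suppress=True)
YAW=np.radians(11);O=np.array([.570,-.040]);X=np.array([np.cos(YAW),np.sin(YAW)]);Y=np.array([-X[1],X[0]])
def go(xr,yr,z,yaw=101.):
    "tool-frame delta from present pose to row-frame target"
    o=robot.get_obs();R=Ro.from_euler('xyz',o['ee_rot']);t=np.r_[O+xr*X+yr*Y,z]
    T=Ro.from_euler('xyz',[np.pi,0,np.radians(yaw)])
    print('world tgt',t,'shift',R.inv().apply(t-o['tool_pos']),'turn',(R.inv()*T).as_rotvec(),'t',o['time'],'F',o['wrist_force'])
    d=o['tool_pos'][:2]-O;print('now',o['tool_pos'],np.degrees(o['ee_rot']),'row',d@X,d@Y)
E
python3 -c "
from h import *
go(.011,.205,.33)"
```

```text
world tgt [0.5417 0.1633 0.33  ] shift [0.521  0.0159 0.0003] turn [-0.0001 -0.0005 -0.6209] t 0.725 F [ 0.4571 -0.7607 -0.4767]
now [ 0.3106 -0.3039  0.33  ] [-179.9851   -0.0253   65.4232] row -0.30499339244459056 -0.20950442073717648
```

drive_tool(
  series=[
    [0.08, [0.06, 0.002, 0], [0, 0, -0.13]],
    [0.08, [0.12, 0.004, 0], [0, 0, -0.26]],
    [0.08, [0.18, 0.006, 0], [0, 0, -0.39]],
    [0.08, [0.24, 0.008, 0], [0, 0, -0.52]],
    [0.08, [0.3, 0.009, 0], [0, 0, -0.62]],
  ],
)

```text
time: 1.35
tool_pos: [0.4449, -0.0352, 0.3301]
ee_rot: [-3.141, 0.0, 1.76]
wrist_force: [0.6, -0.4, 0.4]
width: 0.0803
finger_force: 0.0
```

```bash
python3 -c "
from h import *
go(.011,.205,.33)"
```

```text
world tgt [0.5417 0.1633 0.33  ] shift [0.1768 0.1324 0.    ] turn [-0.0002  0.0002 -0.0026] t 1.35 F [ 0.5818 -0.3643  0.4441]
now [ 0.4449 -0.0352  0.3301] [-179.9858    0.0124  100.8534] row -0.12184688681276325 0.02854585752299813
```

drive_tool(
  series=[
    [0.08, [0.05, 0.03, 0], [0, 0, 0]],
    [0.08, [0.1, 0.065, 0], [0, 0, 0]],
    [0.08, [0.14, 0.1, 0], [0, 0, 0]],
    [0.08, [0.177, 0.132, 0], [0, 0, 0]],
    [0.08, [0.177, 0.132, 0.05], [0, 0, 0]],
  ],
)

```text
time: 1.98
tool_pos: [0.5445, 0.1646, 0.2828]
ee_rot: [3.133, -0.001, 1.761]
wrist_force: [-0.0, -0.2, 0.3]
width: 0.0797
finger_force: 0.0
```

drive_tool(
  series=[
    [0.08, [0, 0, 0.055], [0, 0, 0]],
    [0.08, [0, 0, 0.11], [0, 0, 0]],
    [0.08, [0, 0, 0.11], [0, 0, 0]],
  ],
)

```text
time: 2.35
tool_pos: [0.5372, 0.1604, 0.1635]
ee_rot: [-3.127, 0.0, 1.757]
wrist_force: [-0.4, -0.9, -0.0]
width: 0.0798
finger_force: 0.0
```

```bash
python3 -c "
from h import *
go(.011,.165,.17)
im=snap('side','s1.png');im2=snap('top','t1.png')
cv2.imwrite('pics/m1.png',np.hstack([cv2.resize(im[40:240,160:360],(400,400)),cv2.resize(im2[70:270,180:380],(400,400))])[:,:,::-1])"
```

```text
world tgt [0.5493 0.1241 0.17  ] shift [-0.038   0.0051 -0.0066] turn [-0.0149  0.0001 -0.0058] t 2.35 F [-0.4072 -0.8593 -0.0033]
now [0.5372 0.1604 0.1635] [-179.1474    0.0107  100.6684] row 0.00606783668715564 0.2029960949914417
```

View pics/m1.png

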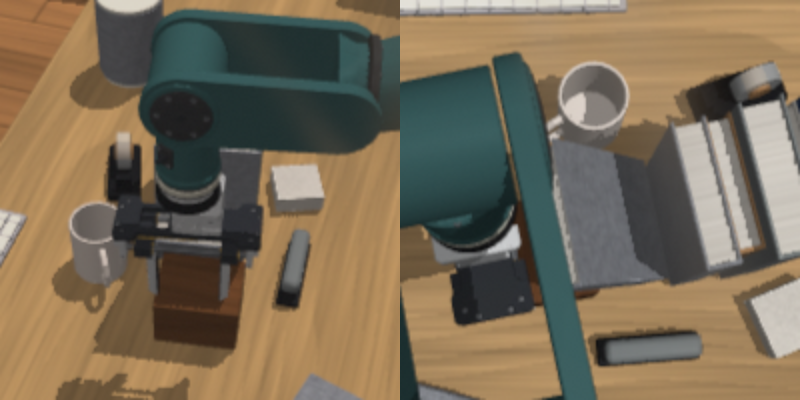

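The fingers are above the block and outside the book's upper edge, with mug and stapler clear. I'll start the push.

drive_tool(
  series=[
    [0.08, [-0.02, 0.005, -0.005], [0, 0, 0]],
    [0.08, [-0.035, 0.005, -0.005], [0, 0, 0]],
    [0.08, [-0.045, 0.005, -0.005], [0, 0, 0]],
    [0.08, [-0.055, 0.005, -0.005], [0, 0, 0]],
    [0.08, [-0.065, 0.005, -0.005], [0, 0, 0]],
  ],
)

```text
time: 3.08
tool_pos: [0.5592, 0.0992, 0.1772]
ee_rot: [3.138, -0.003, 1.759]
wrist_force: [0.3, 3.2, 3.5]
width: 0.0801
finger_force: 2.2
```

```bash
python3 -c "
from h import *
go(.011,.1,.17)"
```

```text
world tgt [0.5617 0.0603 0.17  ] shift [-0.0388 -0.0048  0.0071] turn [ 0.0036 -0.0029 -0.0043] t 3.075 F [0.2873 3.1836 3.485 ]
now [0.5592 0.0992 0.1772] [179.7969  -0.1652 100.7547] row 0.015918067333732987 0.13873722543236805
```

drive_tool(
  series=[
    [0.08, [-0.01, 0, 0], [0, 0, 0]],
    [0.08, [-0.02, 0, 0], [0, 0, 0]],
    [0.08, [-0.03, 0, 0], [0, 0, 0]],
    [0.08, [-0.038, 0, 0], [0, 0, 0]],
    [0.08, [-0.045, 0, 0], [0, 0, 0]],
  ],
)

```text
time: 3.7
tool_pos: [0.5667, 0.0531, 0.175]
ee_rot: [-3.141, 0.0, 1.756]
wrist_force: [-0.2, 0.9, 0.4]
width: 0.0799
finger_force: 0.4
```

```bash
python3 -c "
from h import *
go(.011,.065,.175)"
```

```text
world tgt [0.5684 0.0259 0.175 ] shift [-0.027  -0.0034 -0.    ] turn [-0.0011  0.0005 -0.0066] t 3.7 F [-0.1933  0.8974  0.4166]
now [0.5667 0.0531 0.175 ] [-179.9396    0.0271  100.6204] row 0.01454081376137347 0.09196526394157821
```

drive_tool(
  series=[
    [0.08, [-0.006, 0, 0], [0, 0, 0]],
    [0.08, [-0.012, 0, 0], [0, 0, 0]],
    [0.08, [-0.018, 0, 0], [0, 0, 0]],
    [0.08, [-0.024, 0, 0], [0, 0, 0]],
    [0.08, [-0.03, 0, 0], [0, 0, 0]],
  ],
)

```text
time: 4.32
tool_pos: [0.5724, 0.0241, 0.1754]
ee_rot: [-3.141, 0.0, 1.757]
wrist_force: [-0.0, 0.2, 0.2]
width: 0.0804
finger_force: 0.0
```

```bash
python3 -c "
from h import *
go(.011,.05,.175)"
```

```text
world tgt [0.5713 0.0112 0.175 ] shift [-0.0125 -0.0035  0.0004] turn [-0.0001  0.0003 -0.006 ] t 4.325 F [-0.0226  0.1557  0.2499]
now [0.5724 0.0241 0.1754] [-179.9927    0.0144  100.6561] row 0.014599934106017672 0.06242963851820792
```

drive_tool(
  series=[
    [0.08, [0.04, 0, 0], [0, 0, 0]],
    [0.06, [0.1, -0.01, 0], [0, 0, 0]],
    [0.06, [0.15, -0.02, 0], [0, 0, 0]],
    [0.06, [0.2, -0.02, 0], [0, 0, 0]],
    [0.06, [0.2, -0.02, 0], [0, 0, 0]],
  ],
)

```text
time: 4.95
tool_pos: [0.5148, 0.2201, 0.1755]
ee_rot: [3.141, -0.001, 1.762]
wrist_force: [-0.2, -0.5, 0.1]
width: 0.0598
finger_force: 0.0
```

```bash
python3 -c "
from h import *
go(-.005,.24,.05)
im=snap('side','s2.png');im2=snap('top','t2.png')
cv2.imwrite('pics/m2.png',np.hstack([cv2.resize(im[65:215,200:300],(400,600),interpolation=2),cv2.resize(im2[90:240,230:330],(400,600),interpolation=2)])[:,:,::-1])"
```

```text
world tgt [0.5193 0.1946 0.05  ] shift [-0.026  -0.0004  0.1255] turn [ 0.0001 -0.0006 -0.0009] t 4.95 F [-0.2319 -0.4815  0.1065]
now [0.5148 0.2201 0.1755] [179.9923  -0.0327 100.9501] row -0.004549198737585294 0.2658857263653424
```

View pics/m2.png

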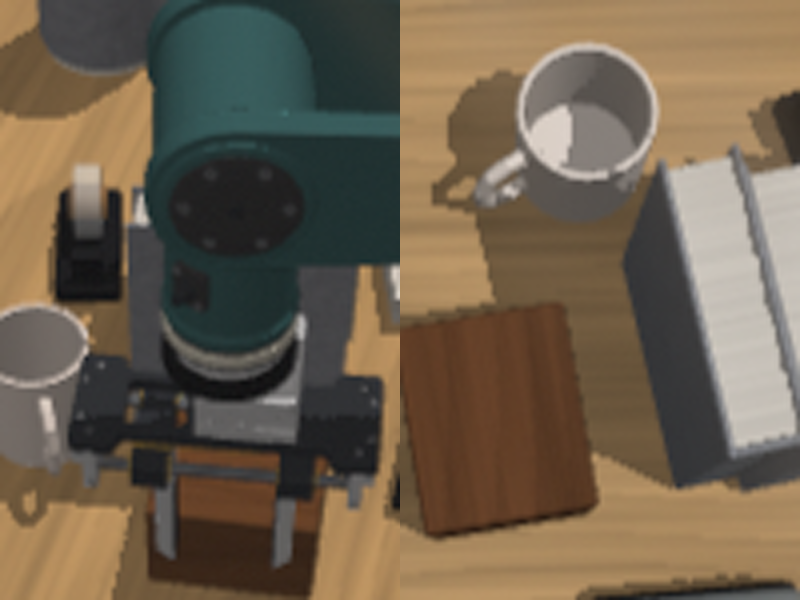

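The book now stands upright by the row, with its top +y edge at (660,165)–(730,455) in the right panel. The block's inner top edge is at (562,303)–(597,500).

```bash
python3 -c "
from h import *
T=lambda u,v,z:at('top',(u+.5)/4-.5+230,(v+.5)/4-.5+90,z)
for n,a,b,z in [('book+y',(660,163),(731,458),.21),('book-y',(733,148),(803,437),.21),('bein',(562,303),(597,500),.085),('benear',(597,502),(432,537),.085)]:
  r=[]
  for q in(a,b):
    w=T(*q,z);d=w[:2]-O;r.append([d@X,d@Y])
  r=np.array(r);e=r[0]-r[1];print(n,r.ravel(),np.hypot(*e),np.degrees(np.arctan2(e[1],e[0])))
"
```

```text
book+y [ 0.044  -0.1507 -0.1035 -0.1458] 0.14757540547802875 -1.8842778944940162
book-y [ 0.0439 -0.1879 -0.101  -0.1823] 0.14498960608064215 -2.1996587010487643
bein [ 0.0033 -0.133  -0.1105 -0.1238] 0.11418757697345484 -4.663569292585403
benear [-0.1116 -0.1235 -0.1111 -0.0276] 0.09586007141991587 -90.31131338786349
```

```bash
python3 -c "
from h import *
T=lambda u,v,z:at('top',(u-400+.5)/4-.5+230,(v+.5)/4-.5+90,z)
for n,a,b,z in [('book+y',(660,163),(731,458),.21),('book-y',(733,148),(803,437),.21),('bein',(562,303),(597,500),.085),('benear',(597,502),(432,537),.085)]:
  r=[]
  for q in(a,b):
    w=T(*q,z);d=w[:2]-O;r.append([d@X,d@Y])
  r=np.array(r);e=r[0]-r[1];print(n,r.ravel(),np.hypot(*e),np.degrees(np.arctan2(e[1],e[0])))
"
```

```text
book+y [ 0.0849  0.0413 -0.0634  0.0408] 0.14829790903326678 0.1730678614772379
book-y [ 0.0848  0.0045 -0.0608  0.0049] 0.14567151338307074 -0.13632898914031755
bein [ 0.0514  0.0918 -0.0631  0.0969] 0.11455868176636388 -2.5668460787750447
benear [-0.0642  0.0972 -0.0639  0.1919] 0.0947251974120699 -90.19408285972733
```

drive_tool(
  series=[
    [0.08, [-0.026, 0, 0.04], [0, 0, 0]],
    [0.08, [-0.026, 0, 0.09], [0, 0, 0]],
    [0.08, [-0.026, 0, 0.125], [0, 0, 0]],
    [0.08, [-0.026, 0, 0.125], [0, 0, 0]],
    [0.08, [-0.04, 0, 0.125], [0, 0, 0]],
  ],
)

```text
time: 5.68
tool_pos: [0.5245, 0.1775, 0.0521]
ee_rot: [3.139, 0.0, 1.757]
wrist_force: [-0.3, -0.6, 0.6]
width: 0.0799
finger_force: 0.0
```

```bash
python3 -c "
from h import *
go(-.005,.148,.05)"
```

```text
world tgt [0.5369 0.1043 0.05  ] shift [-0.0742 -0.0014  0.0021] turn [ 0.0026  0.0002 -0.0058] t 5.675 F [-0.3141 -0.5702  0.5971]
now [0.5245 0.1775 0.0521] [179.852    0.0115 100.6691] row -0.0031784971192642076 0.22217432285498656
```

drive_tool(
  series=[
    [0.08, [-0.015, -0.002, 0], [0, 0, -0.006]],
    [0.08, [-0.025, -0.002, 0], [0, 0, -0.006]],
    [0.08, [-0.035, -0.002, 0], [0, 0, -0.006]],
    [0.08, [-0.045, -0.002, 0], [0, 0, -0.006]],
    [0.08, [-0.052, -0.002, 0], [0, 0, -0.006]],
  ],
)

```text
time: 6.3
tool_pos: [0.5319, 0.1275, 0.0526]
ee_rot: [3.138, -0.003, 1.763]
wrist_force: [-2.0, 5.7, 3.3]
width: 0.0802
finger_force: 3.0
```

```bash
python3 -c "
from h import *
go(-.005,.148,.05)"
```

```text
world tgt [0.5369 0.1043 0.05  ] shift [-0.0237  0.0004  0.0025] turn [ 0.0041 -0.0029 -0.0001] t 6.3 F [-2.0258  5.7006  3.3246]
now [0.5319 0.1275 0.0526] [179.7672  -0.1673 100.9943] row -0.005420485066699425 0.17170183515810372
```

Sliding at about 6 N, so I'll go on slowly and watch for the force to rise.

drive_tool(
  series=[
    [0.08, [-0.005, 0, 0], [0, 0, 0]],
    [0.08, [-0.01, 0, 0], [0, 0, 0]],
    [0.08, [-0.014, 0, 0], [0, 0, 0]],
    [0.08, [-0.017, 0, 0], [0, 0, 0]],
    [0.08, [-0.02, 0, 0], [0, 0, 0]],
  ],
)

```text
time: 6.92
tool_pos: [0.5357, 0.1083, 0.0526]
ee_rot: [3.138, -0.003, 1.763]
wrist_force: [-0.9, 5.6, 4.4]
width: 0.0801
finger_force: 3.1
```

```bash
python3 -c "
from h import *
go(-.005,.148,.05)"
```

```text
world tgt [0.5369 0.1043 0.05  ] shift [-0.0041  0.0004  0.0026] turn [ 0.004  -0.0029  0.0003] t 6.925 F [-0.9109  5.6288  4.3523]
now [0.5357 0.1083 0.0526] [179.7682  -0.168  101.0181] row -0.005408516983613074 0.1520918313342764
```

drive_tool(
  series=[
    [0.08, [-0.0015, 0, 0], [0, 0, 0]],
    [0.08, [-0.003, 0, 0], [0, 0, 0]],
    [0.08, [-0.0045, 0, 0], [0, 0, 0]],
  ],
)

```text
time: 7.3
tool_pos: [0.5355, 0.1074, 0.0527]
ee_rot: [3.138, -0.01, 1.765]
wrist_force: [-4.5, 17.1, 5.8]
width: 0.0799
finger_force: 8.8
```

drive_tool(
  series=[
    [0.08, [-0.001, 0, 0], [0, 0, 0]],
    [0.08, [-0.002, 0, 0], [0, 0, 0]],
  ],
)

```text
time: 7.55
tool_pos: [0.5354, 0.1074, 0.0527]
ee_rot: [3.138, -0.013, 1.766]
wrist_force: [-5.2, 21.3, 6.0]
width: 0.0797
finger_force: 10.9
```

```bash
python3 -c "
from h import *
go(-.005,.148,.05)"
```

```text
world tgt [0.5369 0.1043 0.05  ] shift [-0.0033  0.0008  0.0027] turn [ 0.0035 -0.0135  0.003 ] t 7.55 F [-5.1717 21.3215  6.0451]
now [0.5354 0.1074 0.0527] [179.7967  -0.7722 101.1727] row -0.0058138041080387105 0.15129951721303694
```

The force rose to 21 N with no motion, so the stack is closed. I'll back off and look.

drive_tool(
  series=[
    [0.08, [0.006, 0, 0], [0, 0, 0]],
    [0.08, [0.03, 0, 0], [0, 0, 0]],
    [0.08, [0.08, 0, 0], [0, 0, 0]],
    [0.08, [0.1, 0, -0.05], [0, 0, 0]],
    [0.08, [0.12, 0, -0.11], [0, 0, 0]],
  ],
)

```text
time: 8.18
tool_pos: [0.5122, 0.2177, 0.1599]
ee_rot: [-3.139, 0.002, 1.763]
wrist_force: [0.8, 0.5, 1.0]
width: 0.0802
finger_force: 0.0
```

drive_tool(
  series=[
    [0.08, [0.03, -0.03, -0.05], [0, 0, 0]],
    [0.08, [0.06, -0.07, -0.1], [0, 0, 0]],
    [0.08, [0.1, -0.11, -0.12], [0, 0, 0]],
    [0.08, [0.14, -0.15, -0.12], [0, 0, 0]],
    [0.08, [0.18, -0.19, -0.12], [0, 0, 0]],
  ],
)

```text
time: 8.8
tool_pos: [0.2914, 0.3589, 0.2814]
ee_rot: [3.138, -0.001, 1.761]
wrist_force: [-0.0, 1.1, -0.1]
width: 0.0803
finger_force: 0.0
```

```bash
python3 -c "
from h import *
go(-.005,.148,.05)
im=snap('side','s3.png');im2=snap('top','t3.png')
cv2.imwrite('pics/m3.png',np.hstack([cv2.resize(im[65:215,200:300],(400,600),interpolation=2),cv2.resize(im2[90:240,250:350],(400,600),interpolation=2)])[:,:,::-1])"
```

```text
world tgt [0.5369 0.1043 0.05  ] shift [-0.2967  0.1918  0.2318] turn [ 0.0039 -0.0011 -0.0014] t 8.8 F [-0.0204  1.1011 -0.0882]
now [0.2914 0.3589 0.2814] [179.7781  -0.0652 100.9206] row -0.1973257584768024 0.4447041359287083
```

View pics/m3.png

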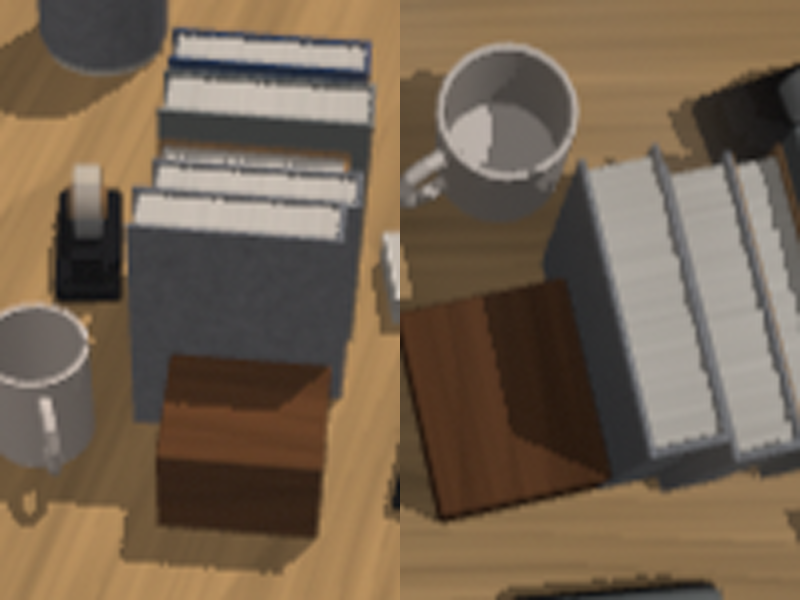

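The picture shows the row, book and block closed up and upright, and the mug and stapler haven't moved. One quick number check before handing in.

```bash
python3 -c "
from h import *
T=lambda u,v,z:at('top',(u-400+.5)/4-.5+250,(v+.5)/4-.5+90,z)
for n,a,b,z in [('book+y',(580,163),(652,458),.21),('book-y',(654,148),(727,440),.21),('bein',(567,280),(609,478),.085),('beout',(402,312),(442,518),.085)]:
  r=np.array([[(T(*q,z)[:2]-O)@X,(T(*q,z)[:2]-O)@Y] for q in(a,b)])
  e=r[0]-r[1];print(n,r.ravel(),np.hypot(*e),np.degrees(np.arctan2(e[1],e[0])))
a=cv2.imread('pics/t0.png').astype(int);b=cv2.imread('pics/t3.png').astype(int)
d=(abs(a-b).sum(2)>60)
for n,(x,y) in dict(mug=(276,119),stap=(304,244),notes=(375,228),tape=(357,110)).items(): print(n,d[y-12:y+12,x-12:x+12].mean())
"
```

```text
book+y [ 0.0849  0.0413 -0.0635  0.0403] 0.1484001034608097 0.3527176897397862
book-y [ 0.0847  0.0041 -0.0626  0.0034] 0.14736954136644995 0.27136650521849204
bein [ 0.0543  0.0411 -0.0619  0.0434] 0.11620570254216125 -1.1548248971978237
beout [ 0.0558  0.1377 -0.0641  0.1403] 0.11993375512173492 -1.2445574448879826
mug 0.0
stap 0.0
notes 0.0
tape 0.0
```

The block reads about 1.5° off the book and there may be a gap of a few mm, so I'll check from near with the wrist camera.

drive_tool(
  series=[
    [0.06, [-0.05, 0.04, -0.03], [0, 0, 0]],
    [0.06, [-0.1, 0.08, -0.06], [0, 0, 0]],
    [0.06, [-0.15, 0.12, -0.08], [0, 0, 0]],
    [0.06, [-0.2, 0.16, -0.08], [0, 0, 0]],
    [0.06, [-0.25, 0.19, -0.08], [0, 0, 0]],
  ],
)

```text
time: 9.52
tool_pos: [0.5167, 0.1585, 0.3603]
ee_rot: [3.139, 0.001, 1.761]
wrist_force: [0.9, 0.8, -0.1]
width: 0.0601
finger_force: 0.0
```

```bash
python3 -c "
from h import *
go(-.005,.2,.05)
c=imaging.get_calibration('wrist');print(c)
im=snap('wrist','w1.png')
cv2.imwrite('pics/w1b.png',cv2.resize(im,(800,600),interpolation=2)[:,:,::-1])"
```

```text
world tgt [0.5269 0.1554 0.05  ] shift [-0.0046  0.0087  0.3104] turn [ 0.0024  0.0013 -0.0019] t 9.525 F [ 0.9376  0.839  -0.1048]
now [0.5167 0.1585 0.3603] [179.8619   0.0763 100.893 ] row -0.014485569645554407 0.20502123506699726
{'intrinsics': array([[297.3186,   0.    , 256.2545],
       [  0.    , 297.3186, 191.6751],
       [  0.    ,   0.    ,   1.    ]]), 'position': array([0.5001, 0.2355, 0.5141]), 'rotation': array([[ 0.9817, -0.1824, -0.0551],
       [ 0.1905,  0.9445,  0.2677],
       [ 0.0032, -0.2733,  0.9619]])}
```

View pics/w1b.png

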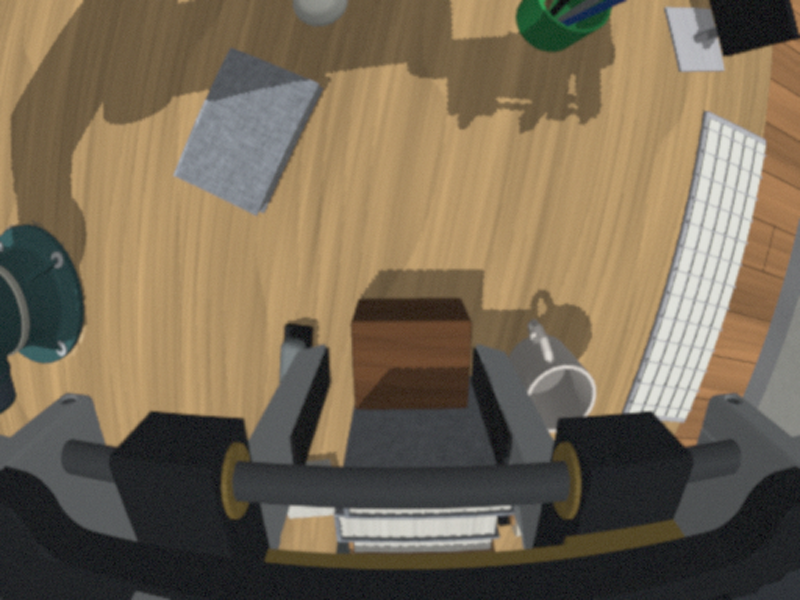

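The wrist view shows the block against the book with no visible gap. Its top corners are at (352,322), (471,318), (353,408) and (470,406).

```bash
cat >> h.py <<'E'
def W(u,v,z,c):
    K=c['intrinsics'];x=np.array([u-K[0,2],-(v-K[1,2])]);r=np.hypot(*x);t=r/K[0,0]
    d=c['rotation']@np.r_[x/r*np.sin(t),-np.cos(t)];p=c['position'];w=p+d*(z-p[2])/d[2];return (w[:2]-O)@X,(w[:2]-O)@Y
E
python3 -c "
from h import *
c=imaging.get_calibration('wrist')
im=cv2.imread('pics/w1.png');
cv2.imwrite('pics/w1c.png',cv2.resize(im[185:350,205:335],(624,594)[::1] if 0 else (468,594),interpolation=2))
f=lambda u,v,z:np.array(W((u+.5)*.64-.5,(v+.5)*.64-.5,z,c))
for n,a,b in [('out',(471,318),(352,322)),('in',(469,406),(354,408))]:
  p,q=f(*a,.085),f(*b,.085);e=p-q;print(n,p,q,np.degrees(np.arctan2(e[1],e[0])))
"
```

```text
out [0.0562 0.1347] [-0.0599  0.1319] 1.4006056434630214
in [0.0585 0.0368] [-0.0623  0.0362] 0.29345531976224615
```

View pics/w1c.png

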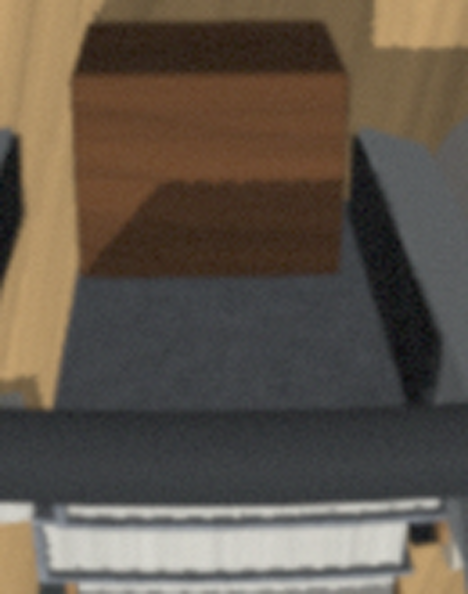

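The enlarged crop shows the block square on the book, with no gap at book or row. The wrist and top yaw readings have opposite signs, so the difference is within measuring error. I'm handing in.

```bash
python3 -c "
from bench import robot
print(robot.close_job())"
```

```text
the job is handed in; nothing more can be done
None
```

The job is handed in: the book stands upright against the row and the bookend is pushed up against it with no visible gap, though the book stands about 11 mm off the row's centre line along its depth (I left it there).

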